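# Put the hinge pin and nut away and ease the sprung bin shut

## Task

The tilt-out bin under the crate bench stands open: drop the hinge pin into its long pocket and the hex nut into its empty small pocket, then close the bin. Past the middle its springs snatch it shut, so restrain it by the pull bar and ease it home slowly over a couple of seconds instead of letting it snap, until it is fully shut. Leave the spirit level, hex keys and saucer where they are.

Things in the scene. Friction and masses are not known exactly. Their poses are not given: they have to be found in the camera images.
- crate: upturned wooden crate used as a low bench, fixed, 300 deep x 560 wide x 200 mm high. Origin on the tiles; x runs to its back, y along its width, z up. Its top is a flat board at z = 200 mm, 18 mm thick, whose front edge lies at x = -140 mm; the bin is under this edge, on the side towards the robot
- bin (a joint): grey steel bin under the crate's front edge, rad: 0 fully open as at the start (leaning out by 0.6 rad towards the crate's -x), 0.6 fully shut (upright, panel flush with the crate's front edge). Turns about a line along y through bin_hinge. Over-centre springs hold it open up to 0.22 (2 N at the bar to start it); beyond, they pull it shut with up to 3 N at the bar and it slams if let go
- bin_hinge (a point): middle of the bin's pivot line, at the foot of the front panel: x = -134, y = 0, z = 22 mm in the crate's frame; it does not move in the crate. The point's axes turn with the bin; when shut they are those of the crate
- bin_bar (a point): middle of the pull bar: round steel, 10 mm thick, 100 mm long along y, a leg at each end. In the bin's frame (origin bin_hinge) at x = -38, z = 193 mm: swings on a radius of 197 mm. Shut: 32 mm in front of the bench's edge, 15 mm above its top. Open: z = 160 mm above the tiles, 48 mm outside the panel's top edge. Pinched from above, across x, it turns in the grip as the bin swings
- bin_long (a point): centre of the floor of the long pocket (for pins), at y = 73 mm in the bin's frame; 126 mm along y, 96 along x. Axes are the bin's. Front panel 155 mm tall, back 100, dividers 4 thick. With the bin open, drop things through the 80 mm gap between the bench's front edge and the panel's top edge (then 150 mm above the tiles); they slide to the panel's foot
- bin_small (a point): centre of the floor of the empty small pocket (for nuts), at y = -101 mm, the other end of the bin: 70 mm along y, otherwise like the long one. The pocket between the two is partly filled with bolts
- pin: steel hinge pin lying on the bench: round shank 10 mm thick and 80 mm long with a hexagonal head 17 mm across and 8 mm long; 62 g. Origin on the bench under its balance point; its x runs along the pin from the head (end at x = -40 mm) to the tip (x = 48 mm). Shank axis about 7 mm above the bench at the origin
- nut: large steel hex nut lying flat on the bench, 24 mm across flats, 13 mm high, 16 mm hole; 34 g. Origin at the centre of its underside, z up; flats face its x axis and every 60 degrees from it
- level: orange plastic spirit level, 180 x 22 x 42 mm, standing on the bench; origin centre of the underside, long along x. To be left alone
- hexset: set of hex keys standing in a grey holder 95 x 26 mm, 88 mm high; origin centre of the underside. To be left alone
- saucer: white ceramic saucer, 116 mm across, 17 mm high; origin centre of the underside. To be left alone
There are look-alikes about, which are no part of the job. There is more than one size of the pin; the one meant has the size given above.

How it is judged (in metres and radians):
On the way:
1. pin and nut lie in their pockets while the bin still stands open (value of joint bin below 0.18 rad and x of pin in the frame of bin_long between -0.06 and 0.06 m and y of pin in the frame of bin_long between -0.066 and 0.066 m and z of pin in the frame of bin_long between -0.015 and 0.1 m and x of nut in the frame of bin_small between -0.06 and 0.06 m and y of nut in the frame of bin_small between -0.04 and 0.04 m and z of nut in the frame of bin_small between -0.015 and 0.1 m), for 0.2 s.
At the end, for the whole second after the job is handed in: the bin is fully shut (within 0.03 rad, 6 mm at the bar) with the pin in the long pocket and the nut in the empty small pocket, both at rest (value of joint bin above 0.57 rad and x of pin in the frame of bin_long between -0.06 and 0.06 m and y of pin in the frame of bin_long between -0.066 and 0.066 m and z of pin in the frame of bin_long between -0.015 and 0.1 m and x of nut in the frame of bin_small between -0.06 and 0.06 m and y of nut in the frame of bin_small between -0.04 and 0.04 m and z of nut in the frame of bin_small between -0.015 and 0.1 m and linear speed of each of pin, nut below 0.03 m/s); the robot touches nothing.
It fails at once if the bin snaps back: it swings towards shut faster than 1.2 rad/s (about 0.24 m/s at the bar) while still more than 0.05 rad (10 mm at the bar) from home (velocity of joint bin above 1.2 rad/s and value of joint bin below 0.55 rad).
It fails at once if the spirit level, the hex key set or the saucer is moved by more than 30 mm (distance of any of level, hexset, saucer from where it was at the start of the episode above 0.03 m).
It also fails if it takes over 54 s, if anything falls off the work surface, if the arm or the gripper's body presses on something with over 40 N, if the wrist force passes 120 N, or if a joint passes its speed limit or range.

## Robot

A 6-joint arm with a two-finger parallel gripper is mounted at the origin on the work surface. World frame = base frame: x ahead of the robot, y to its left, z up, the work surface at z = 0. Lengths are in mm, angles in rad, forces in N, time in s.
With the tool pointing down it reaches from about 300 to 850 mm from the base axis. Payload 5.4 kg.
Tool frame: the origin (TCP) lies at the very end of the fingers, on their centre line; the grasp point (between the pads) lies ctrl.grip_depth behind it (ctrl.grip_depth is the distance from the TCP to the grasp point, in mm); z points along the fingers, y is the line along which they close (so a half turn about z gives the same grasp; the last joint's range is limited). The gripper opens to 85 mm and grips with 20 to 120 N. Pads are 22 mm wide; open, the fingers measure 114 mm over their backs; the gripper's body (76 mm by 85 mm) begins 54 mm behind the grasp point. The pads swing forward as they close: fully open they stand 13 mm farther back than shut.
Start: joints at [1.055, 0.158, 1.597, -0, 1.386, -0.21], TCP at [173.117, 548.303, 231.299] pointing down, gripper open.
Joint ranges: [-2.91, 2.91], [-0.94, 2.29], [0.18, 2.7], [-1.29, 4.43], [0.17, 2.64], [-3, 3]. Speed limits (rad/s): [2.57, 2.57, 3.14, 3.14, 3.14, 3.14].

## Interface

Orientations are given as a unit quaternion [x, y, z, w].
In Python, from workcell import ctrl gives the robot as it stands.
- The arm moves only by the shell command python3 -m creep 'ROWS' [OPENING]. ROWS is JSON, a list of rows, each a list of 6 numbers: the shift along the world's x, y, z each as a share of 0.15 m, from -1 to 1, then the turn, a rotation vector about the world's x, y, z each as a share of 90 degrees, from -1 to 1. A call has 1 to 5 rows; each row is the pose to reach, as a shift and turn from the pose commanded when the call began; what a row does not reach only later rows make up. A row lasts 1/12 s, in which the tool goes at most 41.7 mm and 7.16 degrees, less where a joint would pass 70% of its speed; a pose out of reach is approached as far as the arm can. A call with a number of a shift or a turn outside -1 to 1 is refused whole. A call with a gripper value outside its range is refused whole. OPENING is the closure, from -1 (fully open) to 1 (shut), set as the call begins (- or left out, the last holds). The fingers move at their own pace and stop on an object; the grip force is fixed at half the most. Time passes only in rows, so rows that repeat a pose let the fingers close. It gives the time, the measured TCP pose, the force, the opening and the grip force at its end, in the units of the state.
- ctrl.get_state(): the state, without advancing time (a new reading comes with each control period).
- ctrl.get_image(name): name is "scene" or "top"; returns a dict with "pixels" (420x560x3 uint8, red, green, blue), "fx", "fy", "cx", "cy" (pixels), "R" (3x3) and "t" (3): a world point X has camera coordinates R X + t. Camera axes: x right, y down, z forward; pixel columns grow to the right and rows downward; lengths in mm; the calibration is good to about 2 mm. A picture is of the moment at which its call begins. There is no depth.
- ctrl.sign_off(): hands the job in; it is judged then, once.
The state is a dict: "clock": time; "joint_pos": joint angles; "dq": joint speeds; "effort": joint torques, N m; "ee_pos": TCP position; "eef_rot": TCP orientation; "contact_force": force on the tool from outside, world axes, zero at the start; "torque": the same for the moment, N m; "opening": finger opening in mm; "grip_force": force on a finger pad.
Only numpy, scipy, OpenCV 4.12 (cv2) and the standard library are available. Lean on these libraries where they do the work, as an engineer would, in place of code of your own. Each camera call takes 0.05 s, during which the arm holds its last target. There are 200 camera calls.

## Working session

There is one attempt and no reset: what is moved stays moved. The work goes in short steps, Python scripts to look and compute and a shell command to move; the robot and the scene stay as the last step left them, time stands still between calls to the robot, and variables do not carry over. Pictures are saved under pics/ and viewed, at most 10 in all, crops included, and the job is handed in when it is done.

```bash
mkdir -p pics; ls; cat > h.py <<'E'
import numpy as np, cv2
from workcell import ctrl
def snap(n,f=None):
    im=ctrl.get_image(n)
    if f: cv2.imwrite('pics/'+f,np.asarray(im['pixels'])[:,:,::-1])
    return im
def ray(im,u,v,z):
    R=np.array(im['R']);t=np.array(im['t'])
    d=R.T@np.array([(u-im['cx'])/im['fx'],(v-im['cy'])/im['fy'],1]);c=-R.T@t
    return c+d*(z-c[2])/d[2]
def proj(im,X):
    p=np.array(im['R'])@np.array(X)+np.array(im['t'])
    return np.array([im['fx']*p[0]/p[2]+im['cx'],im['fy']*p[1]/p[2]+im['cy']])
E
python3 - <<'E'
from h import *
for n in("scene","top"):
    im=snap(n,n+'0.png'); print(n,im['fx'],im['cx'],im['cy'],np.round(-np.array(im['R']).T@np.array(im['t'])),np.round(im['R'],2).tolist())
s=ctrl.get_state();print(s['ee_pos'],s['eef_rot'],s['opening'],s['clock'],ctrl.grip_depth)
E
```

```text
pics
scene 472.3464759653804 278.17773917596094 211.64400658892276 [ 752. -159.  970.] [[0.66, 0.75, 0.01], [0.72, -0.63, -0.3], [-0.22, 0.2, -0.95]]
top 525.4375610581036 279.9239277258045 208.3975844504163 [ 363.   31. 1371.] [[0.02, -1.0, 0.01], [-0.99, -0.03, -0.16], [0.16, -0.01, -0.99]]
[172.8313485  547.82253107 230.38019633] [ 1.52314653e-01  9.88331647e-01 -8.30882252e-04 -3.34613596e-04] 85.3605406883743 0.1 18.700000000000003
```

View pics/scene0.png

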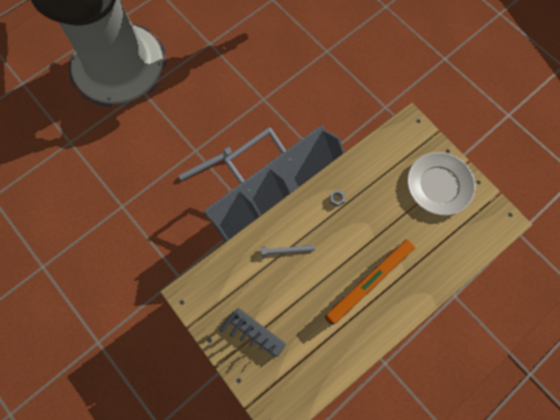

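View pics/top0.png

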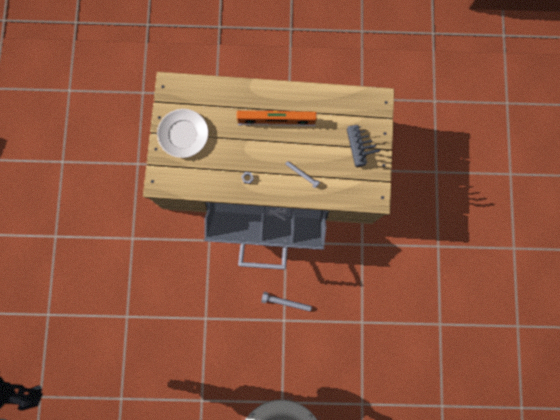

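The top view shows the bench with corners at about (155,74), (394,90), (389,213) and (146,197), and the bin open below it. There are two candidate pins. One is on the bench, (288,163)–(319,186). The other lies on the tiles, (265,298)–(312,309), and looks longer. The nut is at (249,178). Next I'll measure these and crop in on them.

```bash
python3 - <<'E'
from h import *
top=snap('top');sc=snap('scene')
for n,p in dict(BL=(155,74),BR=(394,90),FR=(389,213),FL=(146,197)).items(): print(n,ray(top,*p,200).round(1))
for p in [(412,103),(531,222),(162,293)]: print('sc corner',ray(sc,*p,200).round(1))
def blobs(im,box,z,nm):
    a=np.asarray(im['pixels']);x0,y0,x1,y1=box
    hsv=cv2.cvtColor(a,cv2.COLOR_RGB2HSV)
    m=((hsv[...,1]<75)).astype(np.uint8)*255
    k=np.zeros_like(m);k[y0:y1,x0:x1]=m[y0:y1,x0:x1]
    c=max(cv2.findContours(k,cv2.RETR_EXTERNAL,cv2.CHAIN_APPROX_NONE)[0],key=cv2.contourArea)
    q=c[:,0].astype(float);r=cv2.minAreaRect(c)
    P=np.array([ray(im,*x,z)[:2] for x in q]); rw=cv2.minAreaRect(P.astype(np.float32))
    M=cv2.moments(c);ce=(M['m10']/M['m00'],M['m01']/M['m00'])
    _,_,vt=np.linalg.svd(P-P.mean(0)); s=(P-P.mean(0))@vt[0]
    print(nm,'px',np.round(ce,1),'world',ray(im,*ce,z).round(1),'rect',np.round(rw[0],1),np.round(rw[1],1),'ends',P[s.argmin()].round(1),P[s.argmax()].round(1),'ang',np.degrees(np.arctan2(vt[0][1],vt[0][0])).round(1))
blobs(top,(280,155,325,192),207,'pin top');blobs(sc,(250,238,322,265),207,'pin sc')
blobs(top,(258,288,318,316),7,'floor pin top');blobs(sc,(172,145,236,185),7,'floor pin sc')
blobs(top,(238,168,260,188),206,'nut top');blobs(sc,(326,186,350,208),206,'nut sc')
a=np.asarray(top['pixels'])[150:320,190:340,::-1];b=np.asarray(sc['pixels'])[140:275,170:360,::-1]
a=cv2.resize(a,None,fx=3,fy=3,interpolation=2);b=cv2.resize(b,(350,249),interpolation=2)
o=np.zeros((510,800,3),np.uint8);o[:,:450]=a;o[:249,450:]=b
n=np.asarray(sc['pixels'])[175:275,240:360,::-1];o[255:510,455:761]=cv2.resize(n,(306,255),interpolation=2)
cv2.imwrite('pics/crop1.png',o)
E
```

```text
BL [866.5 320.1 200. ]
BR [ 843.7 -242.4  200. ]
FR [ 550.5 -227.8  200. ]
FL [572.6 322.  200. ]
sc corner [578.1 327.7 200. ]
sc corner [870.6 316.8 200. ]
sc corner [ 555.7 -228.8  200. ]
pin top px [302.7 174.3] world [633.1 -30.7 207. ] rect [633.3 -27. ] [91.1 19.2] ends [663.2   8. ] [609.3 -65.7] ang -125.1
pin sc px [285.6 249.8] world [634.2 -32.  207. ] rect [637.8 -30.6] [88.  18.6] ends [658.9   9. ] [614.2 -68.2] ang -126.1
floor pin top px [283.9 301.9] world [344.4   1.1   7. ] rect [341.6  -3.8] [126.4  56.6] ends [328.1 -68.5] [360.3  57.6] ang 76.8
floor pin sc px [211.1 163.3] world [349.4   5.8   7. ] rect [340.6  -5.3] [139.7  88.2] ends [302.2 -66. ] [407.1  26.5] ang 48.2
nut top px [247.1 177.1] world [623.4  95.3 206. ] rect [623.7  95.5] [27.9 27.2] ends [637.5 100.5] [610.   88.2] ang -159.8
nut sc px [336.7 197.4] world [622.6  94.8 206. ] rect [621.8  95. ] [25.7 29.2] ends [622.4 109.7] [622.4  79.2] ang -75.4
```

View pics/crop1.png

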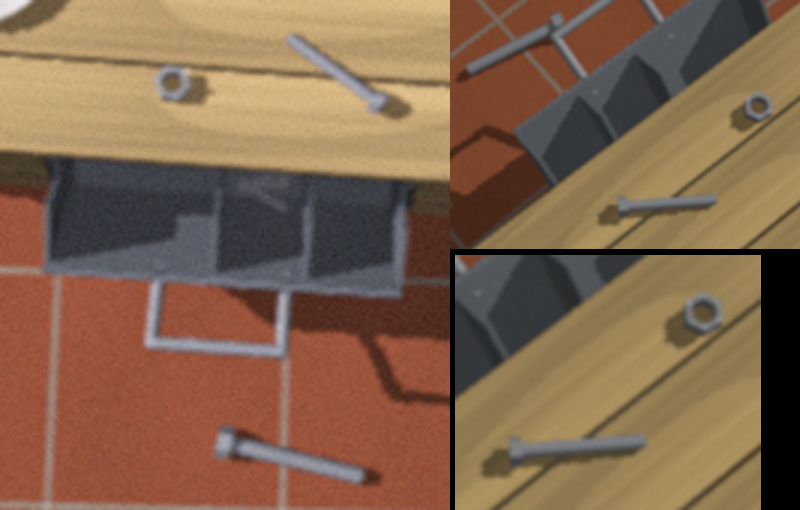

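The bench pin measures 88–91 mm long with an 18–19 mm head in both views, so it fits the 88/17 mm description. The one on the tiles, crop (220,440)–(365,475), is clearly longer and thicker, so it's the look-alike. The nut is at (623,95) and agrees between the views. The crate origin is about (705,43) with yaw −0.041 rad. I'll pick up the nut first.

```bash
python3 -m creep '[[0.95,-0.95,0.27,0,0,0.169],[0.95,-0.95,0.27,0,0,0.169],[0.95,-0.95,0.27,0,0,0.169],[0.95,-0.95,0.27,0,0,0.169],[0.95,-0.95,0.27,0,0,0.169]]' -1
python3 -m creep '[[0.95,-0.95,0,0,0,0],[0.95,-0.95,0,0,0,0],[0.95,-0.95,0,0,0,0],[0.95,-0.95,0,0,0,0],[0.95,-0.95,0,0,0,0]]'
python3 -m creep '[[0.95,-0.95,0,0,0,0],[0.95,-0.95,0,0,0,0],[0.95,-0.95,0,0,0,0],[0.95,-0.95,0,0,0,0],[0.95,-0.95,0,0,0,0]]'
python3 - <<'E'
from h import *
top=snap('top')
# check predicted crate model against picture: bar ends, panel top corners
o=np.array([705,43.]);c,s=np.cos(-.041),np.sin(-.041);R=np.array([[c,-s],[s,c]])
W=lambda x,y,z:np.append(o+R@[x,y],z)
print({k:proj(top,W(*v)).round(1).tolist() for k,v in dict(barL=(-274,50,160),barR=(-274,-50,160),panL=(-221,138,150),panR=(-221,-138,150)).items()})
print('long',W(-181,73,0),'small',W(-181,-101,0),'bar',W(-274,0,160))
a=np.asarray(top['pixels']);hsv=cv2.cvtColor(a,cv2.COLOR_RGB2HSV)
m=((hsv[...,1]<90)&(hsv[...,2]>100)).astype(np.uint8);k=np.zeros_like(m);k[250:275,232:295]=m[250:275,232:295]
y,x=np.nonzero(k);print('bar px',x.min(),x.max(),[ (xx,y[x==xx].mean().round(1)) for xx in range(x.min(),x.max()+1,6)])
E
```

```text
clock: 0.62
ee_pos: [314.0, 406.7, 271.3]
eef_rot: [0.02, 1.0, -0.0, -0.0]
contact_force: [0.4, 0.6, -0.2]
opening: 85.6
grip_force: 0.0
clock: 1.03
ee_pos: [457.2, 263.4, 271.0]
eef_rot: [0.021, 1.0, -0.0, 0.0]
contact_force: [0.6, -0.4, 0.3]
opening: 85.3
grip_force: 0.0
clock: 1.45
ee_pos: [599.7, 120.7, 270.7]
eef_rot: [0.021, 1.0, -0.0, -0.0]
contact_force: [-0.5, -0.4, -0.1]
opening: 85.6
grip_force: 0.0
{'barL': [241.3, 262.4], 'barR': [284.8, 265.3], 'panL': [205.6, 237.4], 'panR': [323.8, 245.2]}
long [527.14427072 123.35757315   0.        ] small [520.01226926 -50.49620033   0.        ] bar [431.23026474  54.23085287 160.        ]
bar px 232 286 [(232, np.float64(259.1)), (238, np.float64(nan)), (244, np.float64(nan)), (250, np.float64(264.0)), (256, np.float64(265.0)), (262, np.float64(265.0)), (268, np.float64(266.0)), (274, np.float64(266.0)), (280, np.float64(266.5)), (286, np.float64(260.5))]<stdin>:10: RuntimeWarning: Mean of empty slice.
  ret = ret.dtype.type(ret / rcount)
```

```bash
python3 -m creep '[[0.155,-0.17,-0.1,0,0,0],[0.155,-0.17,-0.25,0,0,0],[0.155,-0.17,-0.35,0,0,0],[0.155,-0.17,-0.42,0,0,0],[0.155,-0.17,-0.447,0,0,0]]'
python3 -m creep '[[0,0,0,0,0,0],[0,0,0,0,0,0],[0,0,0,0,0,0],[0,0,0,0,0,0],[0,0,0,0,0,0]]' 1
python3 -m creep '[[0,0,0,0,0,0],[0,0,0,0,0,0],[0,0,0,0,0,0],[0,0,0,0,0,0],[0,0,0,0,0,0]]'
```

```text
clock: 1.92
ee_pos: [620.2, 97.8, 201.6]
eef_rot: [0.02, 1.0, 0.0, -0.002]
contact_force: [-0.5, 0.4, -0.3]
opening: 85.1
grip_force: 0.0
clock: 2.33
ee_pos: [622.0, 97.8, 205.2]
eef_rot: [0.02, 1.0, -0.0, 0.001]
contact_force: [0.5, 0.9, 11.0]
opening: 25.5
grip_force: 21.4
clock: 2.75
ee_pos: [622.2, 97.8, 205.7]
eef_rot: [0.02, 1.0, 0.0, 0.001]
contact_force: [-1.3, -0.4, 6.4]
opening: 23.0
grip_force: 58.6
```

```bash
python3 -m creep '[[0,0,0.15,0,0,0],[0,0,0.3,0,0,0],[0,0,0.4,0,0,0],[-0.1,-0.1,0.4,0,0,0],[-0.3,-0.3,0.4,0,0,0]]'
python3 -m creep '[[-0.2,-0.35,0,0,0,0],[-0.37,-0.6,0,0,0,0],[-0.39,-0.67,0,0,0,0],[-0.39,-0.67,0,0,0,0],[-0.39,-0.67,0,0,0,0]]'
python3 - <<'E'
from h import *
im=snap('scene');cv2.imwrite('pics/nutlift.png',cv2.resize(np.asarray(im['pixels'])[100:300,170:370,::-1],None,fx=2.5,fy=2.5))
E
```

```text
clock: 3.17
ee_pos: [578.5, 54.5, 265.2]
eef_rot: [0.019, 1.0, 0.0, 0.002]
contact_force: [0.6, -1.6, 0.1]
opening: 23.0
grip_force: 58.9
clock: 3.58
ee_pos: [517.9, -48.4, 264.0]
eef_rot: [0.022, 1.0, 0.0, 0.0]
contact_force: [-0.1, 0.8, -0.2]
opening: 22.9
grip_force: 58.9
```

View pics/nutlift.png

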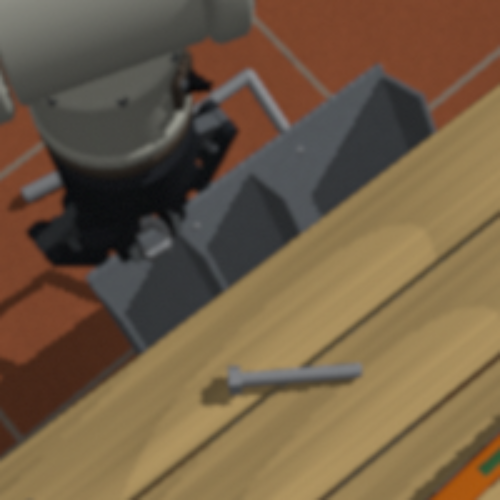

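The nut is held between the fingers (crop (155,238)), above the small pocket. Lower and release.

```bash
python3 -m creep '[[0,0,-0.2,0,0,0],[0,-0.01,-0.4,0,0,0],[0,-0.01,-0.6,0,0,0],[0,-0.01,-0.66,0,0,0],[0,-0.01,-0.66,0,0,0]]'
python3 -m creep '[[0,0,0,0,0,0],[0,0,0,0,0,0],[0,0,0,0,0,0],[0,0,0,0,0,0]]' 0
python3 -m creep '[[0,0,0.2,0,0,0],[0,0,0.4,0,0,0],[0,0,0.6,0,0,0],[0,0,0.7,0,0,0],[0,0,0.7,0,0,0]]'
```

```text
clock: 4.05
ee_pos: [516.7, -47.0, 162.0]
eef_rot: [0.019, 1.0, 0.001, -0.003]
contact_force: [-0.4, 0.4, -0.7]
opening: 22.8
grip_force: 59.0
clock: 4.38
ee_pos: [519.7, -49.0, 166.9]
eef_rot: [0.02, 1.0, -0.0, 0.002]
contact_force: [-1.2, -0.0, 0.8]
opening: 42.4
grip_force: 0.0
clock: 4.8
ee_pos: [521.1, -49.6, 276.0]
eef_rot: [0.02, 1.0, -0.002, 0.005]
contact_force: [-0.3, -0.6, 0.6]
opening: 42.4
grip_force: 0.0
```

```bash
python3 -m creep '[[0.2,0.03,0,0,0,-0.338],[0.45,0.08,0,0,0,-0.338],[0.7,0.12,0,0,0,-0.338],[0.755,0.135,0,0,0,-0.338],[0.755,0.135,0,0,0,-0.338]]' -1
python3 -m creep '[[0,0,0,0,0,-0.338],[0,0,0,0,0,-0.338],[0,0,0,0,0,-0.338],[0,0,0,0,0,-0.338],[0,0,0,0,0,-0.338]]'
python3 -m creep '[[0,0,0,0,0,-0.338],[0,0,0,0,0,-0.338],[0,0,0,0,0,-0.338],[0,0,0,0,0,-0.338],[0,0,0,0,0,-0.338]]'
python3 -m creep '[[0,0,0,0,0,-0.338],[0,0,0,0,0,-0.338],[0,0,0,0,0,-0.338],[0,0,0,0,0,-0.338],[0,0,0,0,0,-0.338]]'
python3 - <<'E'
from h import *
b=np.asarray(snap('scene')['pixels'])[130:280,190:370,::-1];a=np.asarray(snap('top')['pixels'])[140:260,200:340,::-1]
o=np.zeros((333,800,3),np.uint8);o[:,:400]=cv2.resize(b,(400,333),interpolation=2);o[:333,411:800]=cv2.resize(a,(389,333),interpolation=2);cv2.imwrite('pics/c3.png',o)
q=ctrl.get_state();r=q['eef_rot'];from scipy.spatial.transform import Rotation as Ro
y=Ro.from_quat(r).as_matrix()[:,1];print(np.degrees(np.arctan2(y[1],y[0])),q['joint_pos'])
E
```

```text
clock: 5.22
ee_pos: [633.2, -27.9, 267.7]
eef_rot: [0.284, 0.959, 0.0, -0.001]
contact_force: [-0.1, -0.2, -0.3]
opening: 85.3
grip_force: 0.0
clock: 5.63
ee_pos: [631.5, -28.4, 269.2]
eef_rot: [0.526, 0.85, -0.0, -0.001]
contact_force: [0.1, -0.0, 0.3]
opening: 85.6
grip_force: 0.0
clock: 6.05
ee_pos: [631.4, -28.5, 269.2]
eef_rot: [0.731, 0.683, -0.0, -0.0]
contact_force: [0.4, 0.5, -0.2]
opening: 85.4
grip_force: 0.0
clock: 6.47
ee_pos: [631.4, -28.5, 269.2]
eef_rot: [0.884, 0.467, -0.0, -0.0]
contact_force: [-0.1, -0.7, -0.5]
opening: 85.4
grip_force: 0.0
-33.9852126724914 [-2.35883173e-01  2.84179220e-01  1.37548316e+00 -4.43461077e-06
  1.48301965e+00  3.57270880e-01]
```

View pics/c3.png

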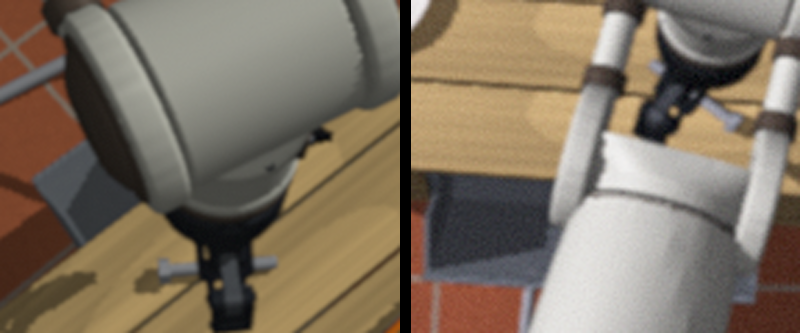

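The tool straddles the pin squarely in both views; the small pocket is hidden by the arm for now. Descend and grip.

```bash
python3 -m creep '[[0.01,-0.02,-0.1,0,0,0],[0.01,-0.02,-0.25,0,0,0],[0.01,-0.02,-0.36,0,0,0],[0.01,-0.02,-0.42,0,0,0],[0.01,-0.02,-0.435,0,0,0]]'
python3 -m creep '[[0,0,0,0,0,0],[0,0,0,0,0,0],[0,0,0,0,0,0],[0,0,0,0,0,0],[0,0,0,0,0,0]]' 1
python3 -m creep '[[0,0,0,0,0,0],[0,0,0,0,0,0],[0,0,0,0,0,0],[0,0,0,0,0,0],[0,0,0,0,0,0]]'
```

```text
clock: 6.98
ee_pos: [631.9, -31.2, 202.1]
eef_rot: [0.883, 0.47, -0.002, -0.002]
contact_force: [-0.7, 0.2, -0.1]
opening: 85.1
grip_force: 0.0
clock: 7.4
ee_pos: [633.7, -31.6, 205.8]
eef_rot: [0.883, 0.47, 0.001, 0.001]
contact_force: [-0.6, 0.3, 0.2]
opening: 25.9
grip_force: 0.0
clock: 7.82
ee_pos: [633.6, -31.6, 205.5]
eef_rot: [0.883, 0.47, 0.0, 0.0]
contact_force: [0.3, -0.3, 4.5]
opening: 6.8
grip_force: 58.9
```

The 6.8 mm opening on a 10 mm shank means the pads hold only the top of it. I'll re-grip 3 mm lower.

```bash
python3 -m creep '[[0,0,0,0,0,0],[0,0,0,0,0,0],[0,0,-0.01,0,0,0],[0,0,-0.023,0,0,0],[0,0,-0.023,0,0,0]]' 0.2
python3 -m creep '[[0,0,0,0,0,0],[0,0,0,0,0,0],[0,0,0,0,0,0],[0,0,0,0,0,0],[0,0,0,0,0,0]]' 1
```

```text
clock: 8.23
ee_pos: [632.8, -31.4, 200.3]
eef_rot: [0.883, 0.47, -0.001, -0.001]
contact_force: [-0.4, 0.0, -0.5]
opening: 33.9
grip_force: 0.0
clock: 8.65
ee_pos: [633.3, -31.5, 201.4]
eef_rot: [0.883, 0.47, 0.0, 0.0]
contact_force: [0.0, -0.1, 0.9]
opening: 7.6
grip_force: 58.6
```

```bash
python3 -m creep '[[0,0,0.1,0,0,0],[0,0,0.2,0,0,0],[0,0,0.3,0,0,0],[0,0,0.4,0,0,0],[0,0,0.47,0,0,0]]'
python3 - <<'E'
from h import *
b=np.asarray(snap('scene')['pixels'])[160:310,220:340,::-1];cv2.imwrite('pics/c4.png',cv2.resize(b,None,fx=4,fy=4,interpolation=2))
E
```

```text
clock: 9.07
ee_pos: [633.6, -31.6, 273.4]
eef_rot: [0.883, 0.47, 0.001, 0.0]
contact_force: [0.1, -0.2, -0.4]
opening: 7.3
grip_force: 58.6
```

View pics/c4.png

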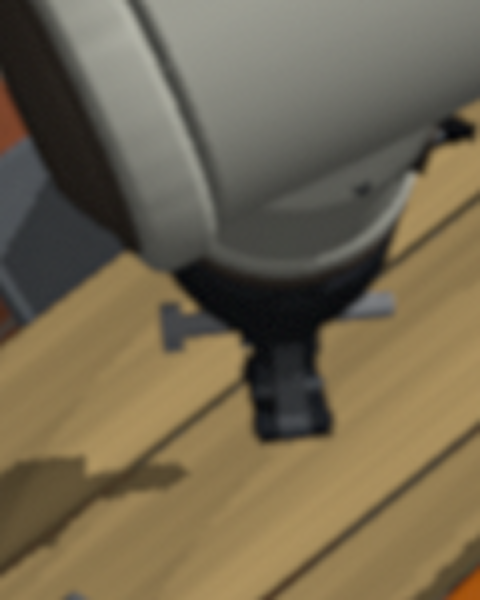

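The pin is lifted level between the fingers, with its head at crop (175,327) and its tip at (390,303). Carry it to the long pocket, turned parallel to the bin.

```bash
python3 -m creep '[[-0.05,0.08,0,0,0,0.04],[-0.12,0.2,0,0,0,0.09],[-0.2,0.35,0,0,0,0.13],[-0.3,0.45,0,0,0,0.17],[-0.36,0.52,0,0,0,0.2]]'
python3 -m creep '[[-0.09,0.12,0,0,0,0.05],[-0.2,0.27,0,0,0,0.1],[-0.3,0.42,0,0,0,0.14],[-0.34,0.49,0,0,0,0.152],[-0.35,0.505,0,0,0,0.152]]'
python3 -m creep '[[0,0,-0.08,0,0,0],[0,0,-0.2,0,0,0],[0,0,-0.35,0,0,0],[0,0,-0.5,0,0,0],[0,0,-0.6,0,0,0]]'
python3 -m creep '[[0,0,-0.06,0,0,0],[0,0,-0.08,0,0,0],[0,0,-0.09,0,0,0],[0,0,-0.09,0,0,0]]'
```

```text
clock: 9.53
ee_pos: [577.8, 48.1, 271.0]
eef_rot: [0.797, 0.604, -0.0, -0.001]
contact_force: [0.4, -0.1, 0.1]
opening: 7.4
grip_force: 58.7
clock: 9.95
ee_pos: [525.7, 123.9, 271.5]
eef_rot: [0.72, 0.693, -0.0, -0.0]
contact_force: [0.0, 0.0, -0.4]
opening: 7.3
grip_force: 58.8
clock: 10.37
ee_pos: [526.0, 120.8, 178.2]
eef_rot: [0.722, 0.692, -0.002, -0.001]
contact_force: [-1.0, -0.4, -1.9]
opening: 7.6
grip_force: 58.8
clock: 10.7
ee_pos: [527.4, 121.8, 168.7]
eef_rot: [0.721, 0.692, 0.0, 0.0]
contact_force: [0.0, 0.1, -0.7]
opening: 7.1
grip_force: 58.8
```

```bash
python3 -m creep '[[0,0,0,0,0,0],[0,0,0,0,0,0],[0,0,0,0,0,0],[0,0,0,0,0,0]]' 0.4
python3 -m creep '[[0,0,0.2,0,0,0],[0,0,0.4,0,0,0],[0,0,0.6,0,0,0],[0,0,0.8,0,0,0],[0,0,0.9,0,0,0]]'
python3 -m creep '[[-0.2,-0.1,0,0,0,0],[-0.5,-0.2,0,0,0,0],[-0.7,-0.3,0,0,0,0],[-0.95,-0.4,0,0,0,0],[-0.95,-0.4,0,0,0,0]]'
python3 - <<'E'
from h import *
b=np.asarray(snap('scene')['pixels'])[110:270,170:370,::-1];a=np.asarray(snap('top')['pixels'])[140:280,190:340,::-1]
o=np.zeros((333,800,3),np.uint8);o[:320,:400]=cv2.resize(b,(400,320),interpolation=2);o[:333,411:767]=cv2.resize(a,(356,333),interpolation=2);o=cv2.convertScaleAbs(o,alpha=1.6);cv2.imwrite('pics/c5.png',o)
E
```

```text
clock: 11.03
ee_pos: [527.2, 122.3, 169.1]
eef_rot: [0.721, 0.693, 0.0, 0.0]
contact_force: [-0.5, -0.1, -0.0]
opening: 25.7
grip_force: 0.0
clock: 11.45
ee_pos: [528.1, 122.4, 308.3]
eef_rot: [0.721, 0.693, 0.002, 0.002]
contact_force: [-0.2, 0.0, 0.6]
opening: 25.4
grip_force: 0.0
clock: 11.87
ee_pos: [379.1, 61.4, 303.0]
eef_rot: [0.722, 0.692, -0.001, 0.0]
contact_force: [0.4, 0.0, 0.2]
opening: 25.6
grip_force: 0.0
```

View pics/c5.png

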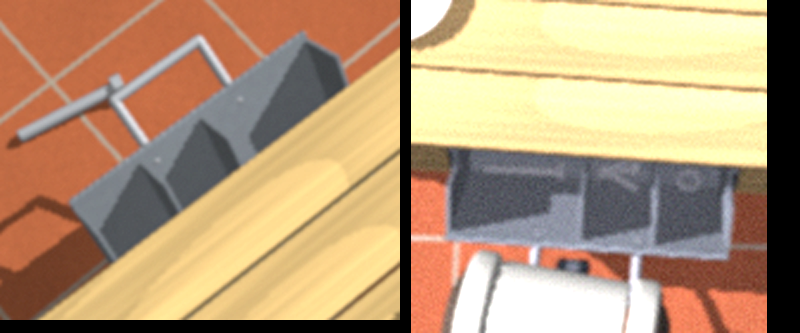

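Both parts are in their pockets in the top crop, the pin at (525,170) and the nut at (688,180), and the bin is still open. Now I'll measure the bar and work out its arc.

```bash
python3 - <<'E'
from h import *
sc=snap('scene');a=np.asarray(sc['pixels']);hsv=cv2.cvtColor(a,cv2.COLOR_RGB2HSV)
# cut across the bar at 3 places in the scene view (line (228,158)-(269,129))
n=np.array([29,41.])/np.hypot(29,41)
for f in (.3,.5,.7):
    p=np.array([227.5,158.5])+f*np.array([41.5,-29.5]); t=np.arange(-8,8.1,.25)
    s=cv2.remap(hsv[...,1].astype(np.float32),(p[0]+t*n[0]).astype(np.float32)[None],(p[1]+t*n[1]).astype(np.float32)[None],1)[0]
    w=np.clip(120-s,0,None);c=(w*t).sum()/w.sum();q=p+c*n;print(f,q.round(1),ray(sc,*q,160).round(1))
top=snap('top')
for u,v in((256,265),(268,266),(280,266.5)):print('top',ray(top,u,v,160).round(1))
ca,sa=np.cos(-.041),np.sin(-.041)
B=lambda q:(lambda th:np.array([-38*np.cos(th)-193*np.sin(th),193*np.cos(th)-38*np.sin(th)]))(.6-q)
for i in range(10):
    d=[B(.06*i+.012*k)-B(.06*i) for k in(1,2,3,4,5)]
    print(i,[[round(x*ca/150,3),round(x*sa/150,3),round(z/150,3)] for x,z in d])
E
```

```text
0.3 [240.1 149.9] [427.8  37.7 160. ]
0.5 [248.5 144. ] [428.7  57.2 160. ]
0.7 [256.7 138.1] [429.5  76.9 160. ]
top [428.2  70.4 160. ]
top [426.6  42.8 160. ]
top [426.1  15.2 160. ]
0 [[np.float64(0.011), np.float64(-0.0), np.float64(0.011)], [np.float64(0.022), np.float64(-0.001), np.float64(0.022)], [np.float64(0.034), np.float64(-0.001), np.float64(0.033)], [np.float64(0.045), np.float64(-0.002), np.float64(0.044)], [np.float64(0.057), np.float64(-0.002), np.float64(0.054)]]
1 [[np.float64(0.012), np.float64(-0.0), np.float64(0.01)], [np.float64(0.024), np.float64(-0.001), np.float64(0.021)], [np.float64(0.036), np.float64(-0.001), np.float64(0.031)], [np.float64(0.048), np.float64(-0.002), np.float64(0.041)], [np.float64(0.06), np.float64(-0.002), np.float64(0.051)]]
2 [[np.float64(0.012), np.float64(-0.001), np.float64(0.01)], [np.float64(0.025), np.float64(-0.001), np.float64(0.019)], [np.float64(0.037), np.float64(-0.002), np.float64(0.029)], [np.float64(0.05), np.float64(-0.002), np.float64(0.038)], [np.float64(0.063), np.float64(-0.003), np.float64(0.047)]]
3 [[np.float6
[... 1404 characters left out ...]
float64(-0.002), np.float64(0.022)], [np.float64(0.074), np.float64(-0.003), np.float64(0.027)]]
8 [[np.float64(0.015), np.float64(-0.001), np.float64(0.005)], [np.float64(0.03), np.float64(-0.001), np.float64(0.009)], [np.float64(0.045), np.float64(-0.002), np.float64(0.014)], [np.float64(0.06), np.float64(-0.002), np.float64(0.018)], [np.float64(0.075), np.float64(-0.003), np.float64(0.022)]]
9 [[np.float64(0.015), np.float64(-0.001), np.float64(0.004)], [np.float64(0.031), np.float64(-0.001), np.float64(0.008)], [np.float64(0.046), np.float64(-0.002), np.float64(0.011)], [np.float64(0.061), np.float64(-0.003), np.float64(0.014)], [np.float64(0.077), np.float64(-0.003), np.float64(0.018)]]
```

```bash
python3 -m creep '[[0.15,-0.02,-0.1,0,0,0],[0.3,-0.04,-0.3,0,0,0],[0.32,-0.05,-0.5,0,0,0],[0.32,-0.05,-0.66,0,0,0],[0.32,-0.05,-0.7,0,0,0]]' 0
python3 -m creep '[[0,0,0,0,0,0],[0,0,0,0,0,0]]'
```

```text
clock: 12.48
ee_pos: [430.7, 55.4, 193.6]
eef_rot: [0.721, 0.693, -0.003, -0.004]
contact_force: [-0.4, 0.5, -0.0]
opening: 42.6
grip_force: 0.0
clock: 12.65
ee_pos: [433.2, 54.9, 199.2]
eef_rot: [0.721, 0.693, 0.0, 0.0]
contact_force: [0.1, -0.1, -0.0]
opening: 42.6
grip_force: 0.0
```

```bash
python3 -m creep '[[-0.034,0,-0.08,0,0,0],[-0.034,0,-0.18,0,0,0],[-0.034,0,-0.28,0,0,0],[-0.034,0,-0.34,0,0,0],[-0.034,0,-0.355,0,0,0]]'
python3 -m creep '[[0,0,0,0,0,0],[0,0,0,0,0,0],[0,0,0,0,0,0],[0,0,0,0,0,0],[0,0,0,0,0,0]]' 1
python3 -m creep '[[0,0,0,0,0,0],[0,0,0,0,0,0],[0,0,0,0,0,0]]'
```

```text
clock: 13.07
ee_pos: [427.4, 54.8, 145.3]
eef_rot: [0.721, 0.693, 0.0, 0.0]
contact_force: [1.0, -0.5, 0.4]
opening: 42.8
grip_force: 0.0
clock: 13.48
ee_pos: [429.2, 54.6, 146.7]
eef_rot: [0.721, 0.693, 0.002, 0.002]
contact_force: [5.5, 0.7, 1.2]
opening: 7.6
grip_force: 58.5
clock: 13.73
ee_pos: [429.2, 54.6, 146.7]
eef_rot: [0.721, 0.693, 0.002, 0.002]
contact_force: [5.2, 1.5, 0.7]
opening: 7.5
grip_force: 58.6
```

The 10 mm bar also reads 7.5, so the grip is sound. Now swing it slowly along the arc.

```bash
python3 -m creep '[[0.011,0,0.011,0,0,0],[0.022,-0.001,0.022,0,0,0],[0.034,-0.001,0.033,0,0,0],[0.045,-0.002,0.044,0,0,0],[0.057,-0.002,0.054,0,0,0]]'
python3 -m creep '[[0.012,0,0.01,0,0,0],[0.024,-0.001,0.021,0,0,0],[0.036,-0.001,0.031,0,0,0],[0.048,-0.002,0.041,0,0,0],[0.06,-0.002,0.051,0,0,0]]'
python3 -m creep '[[0.012,-0.001,0.01,0,0,0],[0.025,-0.001,0.019,0,0,0],[0.037,-0.002,0.029,0,0,0],[0.05,-0.002,0.038,0,0,0],[0.063,-0.003,0.047,0,0,0]]'
```

```text
clock: 14.15
ee_pos: [435.1, 54.3, 152.7]
eef_rot: [0.721, 0.693, -0.001, -0.001]
contact_force: [3.0, -2.2, -7.7]
opening: 7.5
grip_force: 58.4
clock: 14.57
ee_pos: [444.3, 54.0, 160.9]
eef_rot: [0.721, 0.693, -0.001, -0.0]
contact_force: [-4.9, -2.2, 3.1]
opening: 7.9
grip_force: 59.2
clock: 14.98
ee_pos: [454.0, 53.6, 168.6]
eef_rot: [0.721, 0.693, -0.001, -0.0]
contact_force: [-5.6, -2.6, 2.8]
opening: 7.4
grip_force: 59.0
```

Forces are small and it is tracking the arc, so I'll continue.

```bash
python3 -m creep '[[0.013,-0.001,0.009,0,0,0],[0.026,-0.001,0.018,0,0,0],[0.039,-0.002,0.027,0,0,0],[0.052,-0.002,0.035,0,0,0],[0.066,-0.003,0.043,0,0,0]]'
python3 -m creep '[[0.013,-0.001,0.008,0,0,0],[0.027,-0.001,0.016,0,0,0],[0.041,-0.002,0.024,0,0,0],[0.054,-0.002,0.032,0,0,0],[0.068,-0.003,0.039,0,0,0]]'
python3 -m creep '[[0.014,-0.001,0.007,0,0,0],[0.028,-0.001,0.015,0,0,0],[0.042,-0.002,0.022,0,0,0],[0.056,-0.002,0.029,0,0,0],[0.07,-0.003,0.035,0,0,0]]'
python3 -m creep '[[0.014,-0.001,0.007,0,0,0],[0.029,-0.001,0.013,0,0,0],[0.043,-0.002,0.019,0,0,0],[0.058,-0.002,0.025,0,0,0],[0.072,-0.003,0.031,0,0,0]]'
```

```text
clock: 15.4
ee_pos: [463.9, 53.1, 175.7]
eef_rot: [0.721, 0.693, -0.001, -0.0]
contact_force: [-6.9, -3.1, 9.4]
opening: 7.6
grip_force: 59.0
clock: 15.82
ee_pos: [474.5, 52.7, 182.1]
eef_rot: [0.721, 0.693, -0.0, 0.0]
contact_force: [-7.0, -2.8, 9.0]
opening: 7.5
grip_force: 59.0
clock: 16.23
ee_pos: [486.0, 52.2, 187.4]
eef_rot: [0.721, 0.693, 0.001, 0.001]
contact_force: [-3.8, -2.4, 7.5]
opening: 7.9
grip_force: 61.3
clock: 16.65
ee_pos: [496.7, 51.8, 192.0]
eef_rot: [0.721, 0.693, 0.001, 0.001]
contact_force: [-3.0, -2.1, 6.1]
opening: 7.6
grip_force: 61.2
```

```bash
python3 -m creep '[[0.015,-0.001,0.006,0,0,0],[0.029,-0.001,0.011,0,0,0],[0.044,-0.002,0.016,0,0,0],[0.059,-0.002,0.022,0,0,0],[0.074,-0.003,0.027,0,0,0]]'
python3 -m creep '[[0.015,-0.001,0.005,0,0,0],[0.03,-0.001,0.009,0,0,0],[0.045,-0.002,0.014,0,0,0],[0.06,-0.002,0.018,0,0,0],[0.075,-0.003,0.022,0,0,0]]'
python3 -m creep '[[0.015,-0.001,0.004,0,0,0],[0.031,-0.001,0.008,0,0,0],[0.046,-0.002,0.011,0,0,0],[0.061,-0.003,0.014,0,0,0],[0.077,-0.003,0.018,0,0,0]]'
```

```text
clock: 17.07
ee_pos: [508.0, 51.2, 195.6]
eef_rot: [0.721, 0.693, 0.001, 0.001]
contact_force: [-1.0, -3.1, 6.4]
opening: 7.7
grip_force: 62.4
clock: 17.48
ee_pos: [519.0, 50.7, 198.9]
eef_rot: [0.721, 0.693, 0.001, 0.001]
contact_force: [-0.9, -3.1, 6.8]
opening: 7.7
grip_force: 62.5
clock: 17.9
ee_pos: [530.3, 50.3, 201.0]
eef_rot: [0.721, 0.693, 0.0, 0.001]
contact_force: [1.5, -3.1, 5.2]
opening: 7.4
grip_force: 63.4
```

```bash
python3 -m creep '[[0.007,0,0.001,0,0,0],[0.014,0,0.002,0,0,0],[0.02,0,0.003,0,0,0],[0.02,0,0.003,0,0,0],[0.02,0,0.003,0,0,0]]'
python3 -m creep '[[0.007,0,0,0,0,0],[0.014,0,0,0,0,0],[0.02,0,0,0,0,0],[0.02,0,0,0,0,0],[0.02,0,0,0,0,0]]'
```

```text
clock: 18.32
ee_pos: [531.4, 50.3, 201.2]
eef_rot: [0.721, 0.693, -0.001, -0.001]
contact_force: [-6.3, -4.1, 10.8]
opening: 7.4
grip_force: 63.9
clock: 18.73
ee_pos: [531.4, 50.3, 201.1]
eef_rot: [0.721, 0.693, -0.004, -0.003]
contact_force: [-18.2, -5.4, 17.6]
opening: 7.4
grip_force: 64.8
```

It has reached the stop: the position holds still while the force rises. Relax the push, open slightly and lift away.

```bash
python3 -m creep '[[-0.01,0,0,0,0,0],[-0.015,0,0,0,0,0],[-0.015,0,0,0,0,0]]'
python3 -m creep '[[0,0,0,0,0,0],[0,0,0,0,0,0],[0,0,0,0,0,0],[0,0,0,0,0,0]]' 0.45
python3 -m creep '[[0,0,0.05,0,0,0],[0,0,0.15,0,0,0],[0,0,0.3,0,0,0],[0,0,0.5,0,0,0],[0,0,0.7,0,0,0]]'
python3 -m creep '[[-0.25,0,0.1,0,0,0],[-0.5,0,0.2,0,0,0],[-0.75,0,0.2,0,0,0],[-0.95,0,0.2,0,0,0],[-0.95,0,0.2,0,0,0]]'
python3 -m creep '[[0,0,0,0,0,0],[0,0,0,0,0,0],[0,0,0,0,0,0],[0,0,0,0,0,0],[0,0,0,0,0,0]]'
python3 - <<'E'
from h import *
b=np.asarray(snap('scene')['pixels'])[:,:,::-1];a=np.asarray(snap('top')['pixels'])[140:280,190:340,::-1]
o=np.zeros((420,800,3),np.uint8);o[:300,:400]=cv2.resize(b,(400,300));o[:373,400:]=cv2.resize(a,(400,373),interpolation=2);cv2.imwrite('pics/end.png',cv2.convertScaleAbs(o,alpha=1.4))
E
```

```text
clock: 18.98
ee_pos: [531.4, 50.3, 201.1]
eef_rot: [0.721, 0.693, -0.002, -0.001]
contact_force: [-9.1, -4.7, 11.6]
opening: 7.8
grip_force: 64.1
clock: 19.32
ee_pos: [533.0, 51.0, 200.0]
eef_rot: [0.721, 0.693, -0.0, -0.001]
contact_force: [0.0, -1.0, 0.1]
opening: 23.9
grip_force: 0.0
clock: 19.73
ee_pos: [532.7, 50.8, 306.6]
eef_rot: [0.721, 0.693, -0.0, -0.001]
contact_force: [1.6, 0.1, 0.3]
opening: 23.6
grip_force: 0.0
clock: 20.15
ee_pos: [387.3, 51.2, 336.7]
eef_rot: [0.721, 0.693, 0.0, 0.001]
contact_force: [0.7, 0.3, 0.5]
opening: 23.3
grip_force: 0.0
clock: 20.57
ee_pos: [391.2, 50.5, 335.4]
eef_rot: [0.721, 0.693, -0.0, -0.0]
contact_force: [0.4, 0.2, 0.2]
opening: 23.4
grip_force: 0.0
```

View pics/end.png

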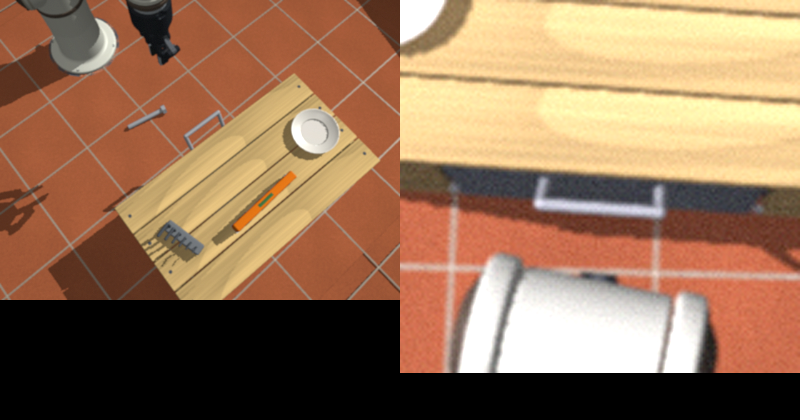

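The bin looks shut, with its bar hugging the bench edge at top crop (600,210). The level, hex keys and saucer haven't moved. A quick check of the bar position, then hand in.

```bash
python3 - <<'E'
from h import *
t=snap('top');print(ray(t,265,218.7,215).round(1))
print(ctrl.sign_off())
E
```

```text
[528.   51.8 215. ]
the job is handed in; nothing more can be done
None
```

The pin is in the long pocket, the nut is in the small pocket, and the bin was eased shut over about 4 s to its stop; I handed the job in at about 21 s (54 s allowed), and sign-off returned no verdict.

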